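Wind the screw press open

ROBOT

A 7-joint arm with a two-finger parallel gripper is mounted at the origin on the work surface; the furniture and walls round the work are solid. World frame = base frame: x ahead of the robot, y to its left, z up, the work surface at z = 0. Lengths are in m, angles in rad, forces in N, time in s.
With the tool pointing down it reaches from about 0.425 to 0.925 m from the base axis. Payload 6.8 kg.
Tool frame: the origin (TCP) lies midway between the tips of the shut fingers; the grasp point (between the pads) lies 19 mm behind it; x points along the fingers, y is the direction in which the jaws open and shut, and the axes are right-handed (so a half turn about x gives the same grasp; the last joint's range is limited). The gripper opens to 85 mm and grips with 20 to 120 N. Pads are 22 mm wide; open, the fingers measure 114 mm over their backs; the gripper's body (76 mm by 85 mm) begins 54 mm behind the grasp point. The pads swing forward as they close: fully open they stand 13 mm farther back than shut.
Start: joints at [1.129, 0.477, 0.022, 1.555, -0.011, 1.109, -0.083], TCP at [0.221, -0.638, 0.209] pointing down, gripper open.
Joint ranges: [-2.96, 2.96], [-0.34, 2.1], [-1.41, 1.46], [0.24, 2.44], [-1.37, 4.51], [0.17, 1.92], [-2.96, 2.96]. Speed limits (rad/s): [2.39, 2.39, 3.14, 3.14, 3.14, 3.14, 3.14].

INTERFACE

Orientations are given as a rotation vector (axis times angle).
In Python, from bench import r gives the robot as it stands.
- The arm moves only by the tool carry_out, never from a script. Its argument "targets" is one flat list of numbers, 7 for each row, row after row: the finger opening in m, from 0 to 0.0854, then the shift along the tool's x, y, z in m, then the turn, a rotation vector about the tool's x, y, z in units of 5 degrees (1.0 is 5 degrees). A call has 1 to 12 rows; each row is the pose to reach, as a shift and turn from the pose measured when the call began, along the tool's axes at that moment; what a row does not reach only later rows make up. A row lasts 1/8 s, in which the tool goes at most 62.5 mm and 10.7 degrees, less where a joint would pass 70% of its speed; a pose out of reach is approached as far as the arm can. A call with a gripper value outside its range is refused whole. The fingers move at their own pace and stop on an object; "squeeze" is the grip in N (left out, the last holds). Time passes only in rows, so rows that repeat a pose let the fingers close. It gives the time, the measured TCP pose, the force and the opening at its end, in the units of the state.
- r.get_obs(): the state, without advancing time (a new reading comes with each control period).
- r.grab_frame(name): name is "scene" or "top" or "wrist"; returns the picture (420x560x3 uint8, blue, green, red); there is no depth.
- r.camera_info(name): a dict with "fx", "fy", "cx", "cy" (pixels), "D" ([k1, k2, p1, p2, k3] as OpenCV has them; the pictures are not rectified), "xyz" and "orientation" of the camera in the world. Camera axes: x right, y up, looking along -z (the intrinsics and any distortion apply to the point x, -y, -z); pixel columns grow to the right and rows downward; lengths in m; the calibration is good to about 2 mm. A picture is of the moment at which its call begins: read the wrist's pose just before it. camera_info takes no time and is no camera call; for the wrist camera it gives the pose at the moment of the call.
- r.hand_in(): hands the job in, once; it reports no verdict.
The state is a dict: "clock": time; "joints": joint angles; "qvel": joint speeds; "tau": joint torques, N m; "tcp_pos": TCP position; "orientation": TCP orientation; "contact_force": force on the tool from outside, world axes, zero at the start; "moment": the same for the moment, N m; "grip_width": finger opening in m.
Only numpy, scipy, OpenCV 4.12 (cv2) and the standard library are available. Lean on these libraries where they do the work, as an engineer would, in place of code of your own. Each camera call takes 0.05 s, during which the arm holds its last target. There are 200 camera calls.

TASK

The loaf in the screw press has been pressed long enough. Take the upright grip of the press's crank (not the little wooden mill's) and wind it round anticlockwise, seen from above, until the press plate hangs well clear of the pan, a good 25 mm above its rim, so that the pan can be slid out; then let go of the crank.

Things in the scene. Friction and masses are not known exactly. Their poses are not given: they have to be found in the camera images.
- press: Fixed steel screw press: base 130 x 250 x 10 mm, round posts at y = -108 and +108 mm, bridge along y (44 mm deep, 250 mm wide, top 200 mm above the table, post nuts to 212 mm); on the base a filled steel pan, rim 75 mm above the table. Origin: centre of the base's underside, on the table, z up; the crank's axis is the vertical line through it. (The other crank is a 110 mm wooden mill's.)
- press_crank (a joint): Angle of the press crank in rad about the vertical, growing anticlockwise seen from above; at 0 the arm points along the press's +x. It counts whole turns, 0 (plate lowest) to 20.9 (top stop), and starts between 0 and 2.5. Each anticlockwise turn raises the plate 15 mm. It turns stiffly (about 2 N at the grip) and does not run back or coast.
- grip_mid (a point): Middle of the crank's upright grip: a black plastic sleeve, 25 mm in diameter, 54 mm tall, spinning freely on its pin, so the hand need not turn. It stands 65 mm from the crank's axis; foot 220, this point 249, top 274 mm above the table. Crank arm (20 mm wide, top at 218 mm) and hub (30 mm in diameter, top at 224 mm) lie below; nothing near is higher.
- plate_underside (a point): Centre of the underside of the press plate (steel, 86 x 140 x 8 mm), on the crank's axis. It is 63 mm above the table with the crank at 0, i.e. 12 mm below the pan's rim (75 mm), and rises 15 mm a turn.

How it is judged:
By the outcome, as a careful person would: the job done as asked, in the order asked, and still so for the second after the job is handed in, with the robot touching nothing.
It also fails if it takes over 70 s, if anything falls off the work surface, if the arm or the gripper's body presses on something with over 40 N, if the wrist force passes 120 N, or if a joint passes its speed limit or range.

## Working session

There is one attempt and no reset: what is moved stays moved. The work goes in short steps, Python scripts to look and compute and a tool call to move; the robot and the scene stay as the last step left them, time stands still between calls to the robot, and variables do not carry over. Pictures are saved under pics/ and viewed, about 8 in all and at most 12, crops included, and the job is handed in when it is done.

Besides the shell and the picture viewer there is one more tool, called after "Request:" as name(argument=value, ...) on one line, values as JSON. carry_out: Moves the arm, as the interface text tells. Its arguments: {"type":"object","properties":{"targets":{"type":"array","items":{"type":"number"}},"squeeze":{"type":"number"}},"required":["targets"]}

```bash
mkdir -p pics; ls; python3 - <<'E'
from bench import r
import cv2,numpy as np
a=r.grab_frame("scene");b=r.grab_frame("top")
cv2.imwrite("pics/s.png",a);cv2.imwrite("pics/t.png",b)
for n in("scene","top","wrist"):print(n,r.camera_info(n))
o=r.get_obs()
print(o)
E
```

```text
pics
scene {'fx': 427.05640188188005, 'fy': 427.05640188188005, 'cx': 282.25630068706397, 'cy': 212.79301011987343, 'D': array([0.02625721, 0.        , 0.        , 0.        , 0.        ]), 'xyz': array([ 0.62110033, -0.80831425,  0.65934032]), 'orientation': array([0.94942414, 0.05887456, 0.08813211])}
top {'fx': 521.7373080260841, 'fy': 521.7373080260841, 'cx': 289.90693625238833, 'cy': 206.79211092021637, 'D': array([-0.18836129,  0.        ,  0.        ,  0.        ,  0.        ]), 'xyz': array([ 0.19593341, -0.22849107,  0.93427737]), 'orientation': array([ 0.34517065, -0.25815072, -1.20986099])}
wrist {'fx': 305.64406722064865, 'fy': 305.64406722064865, 'cx': 285.73543389476464, 'cy': 212.27048093873464, 'D': array([-0.01707179,  0.        ,  0.        ,  0.        ,  0.        ]), 'xyz': array([ 0.28453246, -0.61573448,  0.37233011]), 'orientation': array([-0.23303897,  0.17000653, -1.2284221 ])}
{'clock': 0.1, 'joints': array([ 1.12889793,  0.47771514,  0.02236066,  1.55633131, -0.01150968,
        1.10932981, -0.0830885 ]), 'qvel': array([ 0.0001779 , -0.00127402,  0.0004084 , -0.00335964,  0.00159567,
        0.00026169, -0.00024161]), 'tau': array([ 4.31162131e-03, -5.97762251e+01,  1.61355950e+00, -2.81956530e+01,
        1.27906716e-02,  5.02410752e-03,  4.70422617e-05]), 'tcp_pos': array([ 0.22094569, -0.63721217,  0.20833385]), 'orientation': array([ 2.04075729,  0.3455436 , -2.04156968]), 'contact_force': array([-0.61295024, -0.53161452,  0.24362314]), 'moment': array([-0.00113243, -0.01911011,  0.04464882]), 'grip_width': 0.08548015222546516}
```

View pics/s.png

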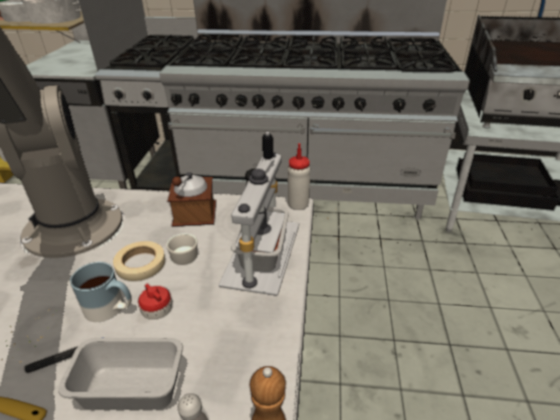

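View pics/t.png

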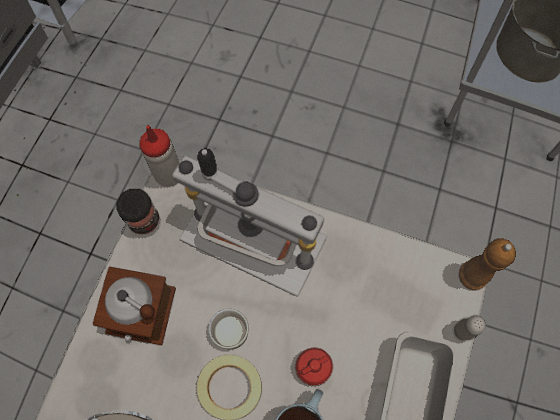

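Both views show the press; grip is near (267,145) in scene and (207,160) in top. Next I'll enlarge both.

```bash
python3 - <<'E'
import cv2,numpy as np
a=cv2.imread("pics/s.png")[125:295,215:315];b=cv2.imread("pics/t.png")[140:300,165:335]
a=cv2.resize(a,None,fx=3.5,fy=3.5,interpolation=cv2.INTER_CUBIC);b=cv2.resize(b,None,fx=2.6,fy=2.6,interpolation=cv2.INTER_CUBIC)
c=np.zeros((600,800,3),np.uint8);c[:a.shape[0],:a.shape[1]]=a;c[:b.shape[0],352:352+b.shape[1]]=b
cv2.imwrite("pics/c.png",c)
E
```

```text
(no output)
```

View pics/c.png

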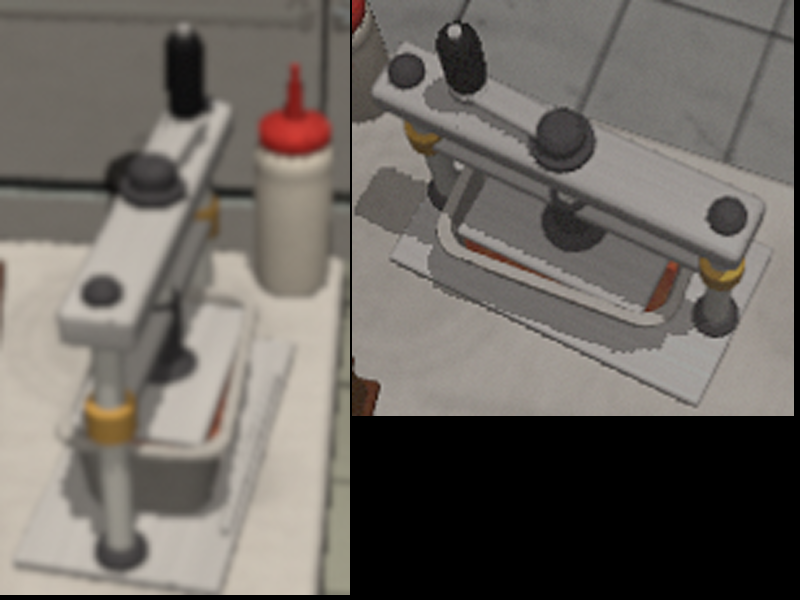

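The crop shows the crops' hub, nuts, pan, and the black grip, whose top is at about (204.6,152) in top and (267.6,133.6) in scene; the crank lies along the bridge's far side.

```bash
cat >h.py <<'E'
from bench import r
import cv2,numpy as np
from scipy.spatial.transform import Rotation as R
def ray(i,px):
    K=np.array([[i["fx"],0,i["cx"]],[0,i["fy"],i["cy"]],[0,0,1]])
    u=cv2.undistortPoints(np.array([[px]],float),K,i["D"])[0,0]
    return i["xyz"],R.from_rotvec(i["orientation"]).apply([u[0],-u[1],-1])
def onz(i,px,z):
    o,d=ray(i,px);return (o+d*(z-o[2])/d[2]).round(4)
def loc(p,o):  # world point in the tool axes
    return R.from_rotvec(o["orientation"]).inv().apply(np.array(p)-o["tcp_pos"])
E
python3 - <<'E'
from h import *
S=r.camera_info("scene");T=r.camera_info("top")
hb=onz(T,(246.9,190),.224);print("hub",hb,onz(S,(259,173),.224))
n1=onz(T,(186.2,165.8),.212);n2=onz(T,(309.6,221.9),.212);print("nuts",n1,n2,onz(S,(244.1,207.9),.212),"mid",(n1+n2)/2,np.linalg.norm(n1-n2))
g=onz(T,(204.6,151.9),.274);print("grip",g,onz(S,(267.6,133.6),.274),"foot",onz(T,(209.2,175.4),.22))
c=(n1+n2)/2;print(np.linalg.norm((g-c)[:2]),np.degrees(np.arctan2(*(g-c)[[1,0]])), "press y dir",np.degrees(np.arctan2(*(n1-n2)[[1,0]])))
o=r.get_obs();print(R.from_rotvec(o["orientation"]).as_matrix().round(3),loc([*g[:2],.35],o))
E
```

```text
hub [ 0.4892 -0.0643  0.224 ] [ 0.4935 -0.0684  0.224 ]
nuts [0.5009 0.0438 0.212 ] [ 0.477  -0.1684  0.212 ] [ 0.4812 -0.1759  0.212 ] mid [ 0.48895 -0.0623   0.212  ] 0.21354168211382057
grip [0.5046 0.0044 0.274 ] [0.5024 0.0102 0.274 ] foot [4.943e-01 3.000e-04 2.200e-01]
0.06851140416018345 76.79539469325968 press y dir 83.57388094581215
[[-0.001  0.328 -0.945]
 [ 0.002 -0.945 -0.328]
 [-1.    -0.002  0.   ]] [-0.14087594 -0.51349111 -0.47820089]
```

Request:
carry_out(targets=[0.0854, -0.06, 0, 0, 0, 0, 0, 0.0854, -0.12, 0, 0, 0, 0, 0, 0.0854, -0.18, 0, 0, 0, 0, 0, 0.0854, -0.19, -0.041, -0.038, 0.3, -0.1, 0, 0.0854, -0.19, -0.082, -0.076, 0.6, -0.2, 0, 0.0854, -0.19, -0.123, -0.114, 0.9, -0.3, 0, 0.0854, -0.19, -0.164, -0.152, 1.2, -0.4, 0, 0.0854, -0.19, -0.205, -0.19, 1.5, -0.5, 0, 0.0854, -0.19, -0.246, -0.229, 1.8, -0.6, -0.1, 0.0854, -0.19, -0.287, -0.267, 2.1, -0.7, -0.1, 0.0854, -0.19, -0.328, -0.305, 2.4, -0.8, -0.1, 0.0854, -0.19, -0.369, -0.343, 2.7, -0.9, -0.1])

```text
clock: 1.6
tcp_pos: [0.4244, -0.1747, 0.3987]
orientation: [2.082, 0.102, -2.255]
contact_force: [1.6, -1.1, 0.1]
grip_width: 0.0856
```

```bash
cat >>h.py <<'E'
def goal(p,o,tilt=-6):
    Rt=R.from_matrix(np.array([[0,0,-1],[0,-1,0],[-1,0,0]]))*R.from_euler("y",tilt,degrees=True)
    t=(R.from_rotvec(o["orientation"]).inv()*Rt).as_rotvec(degrees=True)/5
    print("shift",loc(p,o).round(4),"turn",t.round(2))
E
python3 - <<'E'
from h import *
o=r.get_obs();print(o["tcp_pos"],o["joints"].round(2),o["clock"])
goal([.503,.003,.37],o)
T=r.camera_info("top");S=r.camera_info("scene")
a,d=ray(T,(148,127));b,e=ray(S,(299.3,144.4))
k=np.linalg.lstsq(np.array([d,-e]).T,b-a,rcond=None)[0];print("bottle tip",a+k[0]*d,b+k[1]*e)
E
```

```text
[ 0.42441808 -0.17473634  0.39868553] [ 0.54  0.05 -0.32  1.7   0.04  1.47 -1.25] 1.6
shift [ 0.0211 -0.1693 -0.0974] turn [ 1.11 -0.28 -0.09]
bottle tip [0.55991308 0.14881867 0.18204175] [0.56052507 0.14906691 0.18246238]
```

Request:
carry_out(targets=[0.0854, 0.0, -0.05, -0.028, 0.3, -0.1, 0, 0.0854, 0.01, -0.1, -0.056, 0.7, -0.2, 0, 0.0854, 0.02, -0.145, -0.083, 1.0, -0.25, -0.1, 0.0854, 0.021, -0.169, -0.097, 1.1, -0.28, -0.1, 0.0854, 0.021, -0.169, -0.097, 1.1, -0.28, -0.1, 0.0854, 0.021, -0.169, -0.097, 1.1, -0.28, -0.1])

```text
clock: 2.35
tcp_pos: [0.5023, 0.0016, 0.37]
orientation: [-2.102, 0.0, 2.335]
contact_force: [0.7, 0.3, -0.4]
grip_width: 0.0854
```

```bash
python3 - <<'E'
from h import *
o=r.get_obs();i=r.camera_info("wrist");f=r.grab_frame("wrist");cv2.imwrite("pics/w.png",f)
print(o["tcp_pos"],o["joints"].round(2),o["clock"],i["xyz"],i["orientation"])
np.save("w.npy",[i["xyz"],i["orientation"]])
goal([.503,.003,.236],o)
E
```

```text
[0.50231989 0.00161638 0.36995826] [ 0.3   0.17 -0.48  1.63  0.06  1.46 -1.76] 2.35 [0.58643688 0.00117054 0.52597628] [-0.29370611  0.29616196 -1.55038291]
shift [ 0.1331 -0.0014 -0.0147] turn [-0.  0. -0.]
```

View pics/w.png

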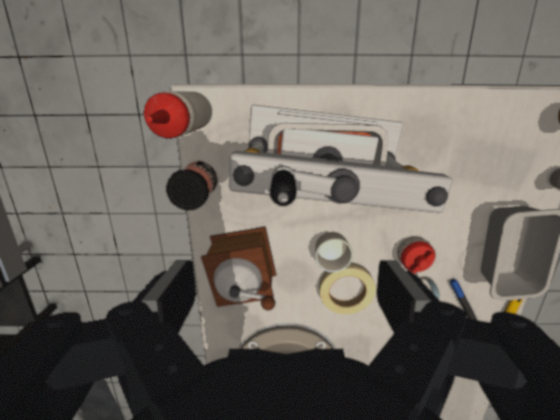

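The wrist view shows the grip (top end about (284,196), foot about (285,176)), the hub at (344,184) and nuts at (243,175) and (437,196).

```bash
python3 - <<'E'
from h import *
i=r.camera_info("wrist")
g=onz(i,(284,196),.274);n1=onz(i,(243,175),.212);n2=onz(i,(437,196),.212)
c=(n1+n2)/2
print("grip",g,"hub",onz(i,(344,184),.224),n1,n2,"mid",c)
print(np.linalg.norm((g-c)[:2]),np.degrees(np.arctan2(*(g-c)[[1,0]])),np.degrees(np.arctan2(*(n1-n2)[[1,0]])))
E
```

```text
grip [0.5021 0.0027 0.274 ] hub [ 0.4984 -0.0585  0.224 ] [0.5048 0.0464 0.212 ] [ 0.4814 -0.1629  0.212 ] mid [ 0.4931  -0.05825  0.212  ]
0.06161089595193369 81.60028791078982 83.62075183238686
```

Request:
carry_out(targets=[0.0854, 0.05, -0.001, -0.005, 0, 0, 0, 0.0854, 0.1, -0.001, -0.009, 0, 0, 0, 0.0854, 0.132, -0.001, -0.012, 0, 0, 0, 0.0854, 0.132, -0.001, -0.012, 0, 0, 0, 0.02, 0.132, -0.001, -0.012, 0, 0, 0, 0.015, 0.132, -0.001, -0.012, 0, 0, 0, 0.015, 0.132, -0.001, -0.012, 0, 0, 0, 0.015, 0.132, -0.001, -0.012, 0, 0, 0, 0.015, 0.132, -0.001, -0.012, 0, 0, 0, 0.015, 0.132, -0.001, -0.012, 0, 0, 0], squeeze=35)

```text
clock: 3.65
tcp_pos: [0.5015, 0.0041, 0.239]
orientation: [-2.105, -0.002, 2.331]
contact_force: [0.4, 5.0, 6.2]
grip_width: 0.0222
```

```bash
python3 - <<'E'
from h import *
o=r.get_obs();f=r.grab_frame("wrist");cv2.imwrite("pics/w2.png",f)
print(o["tcp_pos"],o["joints"].round(2),o["clock"],o["contact_force"],o["grip_width"])
E
```

```text
[0.50150024 0.00406162 0.2389612 ] [ 0.28  0.26 -0.48  1.83  0.11  1.18 -1.81] 3.65 [0.36245455 5.00643725 6.15699741] 0.022167564689900998
```

View pics/w2.png

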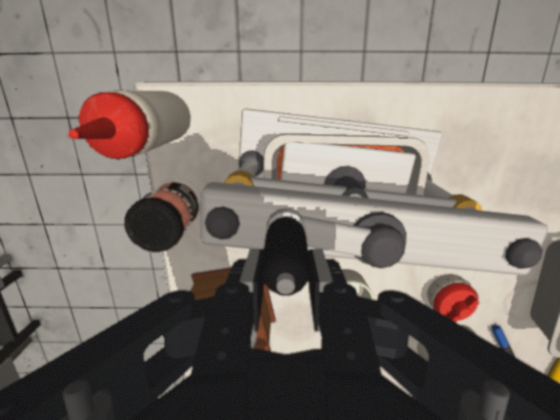

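The grip stands between the jaws, with its top end at about (285,283), hub (382,243), nuts (222,222) and (523,252). I'll check how well it's centred.

```bash
python3 - <<'E'
from h import *
i=r.camera_info("wrist");o=r.get_obs();M=R.from_rotvec(o["orientation"])
print("grasp pt",o["tcp_pos"]+M.apply([-.019,0,0]))
print("grip top",onz(i,(285,283),.274),"foot",onz(i,(289,218),.22))
n1=onz(i,(222,222),.212);n2=onz(i,(523,252),.212);print("hub",onz(i,(382,243),.224),"mid",(n1+n2)/2,n1,n2)
f=cv2.imread("pics/w2.png")[190:350,190:390];cv2.imwrite("pics/w2c.png",cv2.convertScaleAbs(cv2.resize(f,None,fx=3.5,fy=3.5,interpolation=cv2.INTER_CUBIC),alpha=1.8,beta=20))
E
```

```text
grasp pt [0.50341927 0.00401315 0.25785371]
grip top [0.5021 0.0041 0.274 ] foot [0.5127 0.0019 0.22  ]
hub [ 0.4975 -0.0564  0.224 ] mid [ 0.4955  -0.05635  0.212  ] [0.5065 0.0456 0.212 ] [ 0.4845 -0.1583  0.212 ]
```

View pics/w2c.png

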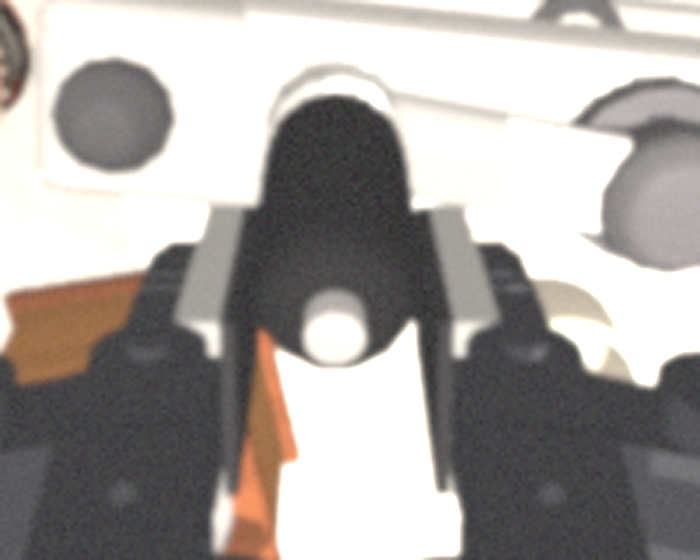

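```bash
cat >>h.py <<'E'
def arc(c,R0,step,n=12,z=None):
    o=r.get_obs();g=o["tcp_pos"]+R.from_rotvec(o["orientation"]).apply([-.019,0,0])
    d=g[:2]-c;a0=np.degrees(np.arctan2(d[1],d[0]))
    print("radius",np.linalg.norm(d).round(4),"ang",a0.round(1),"z",g[2].round(4),"F",o["contact_force"].round(1))
    goal(o["tcp_pos"],o)
    for k in range(1,n+1):
        a=np.radians(a0+k*step);p=[c[0]+R0*np.cos(a),c[1]+R0*np.sin(a),z or g[2]]
        print(np.round(loc(np.array(p)-g+o["tcp_pos"],o),4).tolist())
E
python3 -c "
from h import *
arc(np.array([.4935,-.0595]),.065,10)"
```

```text
radius 0.0643 ang 81.1 z 0.2579 F [0.  4.9 6.3]
shift [0. 0. 0.] turn [ 0.   -0.03  0.02]
[0.0011, -0.0015, 0.0111]
[0.0023, -0.0003, 0.0223]
[0.0034, 0.0029, 0.0332]
[0.0044, 0.0079, 0.0433]
[0.0053, 0.0145, 0.0524]
[0.0061, 0.0227, 0.0602]
[0.0067, 0.0321, 0.0665]
[0.0072, 0.0425, 0.0711]
[0.0075, 0.0535, 0.0738]
[0.0075, 0.0648, 0.0745]
[0.0074, 0.076, 0.0733]
[0.007, 0.0869, 0.0702]
```

Request:
carry_out(targets=[0.015, 0.001, -0.0015, 0.011, 0, 0, 0, 0.015, 0.002, -0.0003, 0.022, 0, 0, 0, 0.015, 0.0034, 0.003, 0.033, 0, 0, 0, 0.015, 0.0044, 0.008, 0.043, 0, 0, 0, 0.015, 0.0053, 0.0145, 0.0525, 0, 0, 0, 0.015, 0.006, 0.0225, 0.06, 0, 0, 0])

```text
clock: 4.45
tcp_pos: [0.4389, -0.0176, 0.2391]
orientation: [-2.101, -0.004, 2.334]
contact_force: [-2.1, 5.3, 2.3]
grip_width: 0.0224
```

```bash
python3 -c "
from h import *
o=r.get_obs();print(o['tcp_pos'],o['joints'].round(2),o['clock'],o['moment'].round(2),o['grip_width'])
arc(np.array([.4935,-.0595]),.065,10)"
```

```text
[ 0.43891342 -0.0175977   0.23906727] [ 0.34  0.15 -0.48  1.96  0.06  1.16 -1.73] 4.45 [ 1.12  0.47 -0.1 ] 0.022413244178623098
radius 0.0672 ang 141.5 z 0.258 F [-2.1  5.3  2.3]
shift [0. 0. 0.] turn [0.01 0.   0.03]
[0.0004, 0.0108, 0.0045]
[0.0009, 0.0212, 0.009]
[0.0011, 0.0322, 0.0117]
[0.0012, 0.0435, 0.0124]
[0.001, 0.0548, 0.0111]
[0.0006, 0.0657, 0.0079]
[0.0001, 0.0758, 0.0029]
[-0.0006, 0.0849, -0.0038]
[-0.0015, 0.0927, -0.012]
[-0.0025, 0.099, -0.0213]
[-0.0036, 0.1035, -0.0317]
[-0.0048, 0.1062, -0.0426]
```

```bash
python3 -c "
from h import *
arc(np.array([.4925,-.059]),.065,15)"
```

```text
radius 0.0661 ang 141.3 z 0.258 F [-2.1  5.3  2.3]
shift [0. 0. 0.] turn [0.01 0.   0.03]
[0.0008, 0.0152, 0.0079]
[0.0012, 0.0315, 0.0126]
[0.0012, 0.0485, 0.013]
[0.0008, 0.0649, 0.009]
[-0.0001, 0.0798, 0.0009]
[-0.0014, 0.0921, -0.0108]
[-0.0029, 0.1009, -0.0252]
[-0.0047, 0.1056, -0.0414]
[-0.0064, 0.106, -0.0583]
[-0.0082, 0.102, -0.0747]
[-0.0097, 0.0938, -0.0895]
[-0.0109, 0.0821, -0.1017]
```

Request:
carry_out(targets=[0.015, 0.0008, 0.015, 0.008, 0, 0, 0, 0.015, 0.0012, 0.0315, 0.0125, 0, 0, 0, 0.015, 0.0012, 0.0485, 0.013, 0, 0, 0, 0.015, 0.0008, 0.065, 0.009, 0, 0, 0, 0.015, 0, 0.08, 0.001, 0, 0, 0, 0.015, -0.0014, 0.092, -0.011, 0, 0, 0, 0.015, -0.003, 0.101, -0.025, 0, 0, 0, 0.015, -0.0047, 0.1055, -0.0415, 0, 0, 0, 0.015, -0.0064, 0.106, -0.058, 0, 0, 0, 0.015, -0.008, 0.102, -0.0745, 0, 0, 0, 0.015, -0.0097, 0.094, -0.0895, 0, 0, 0, 0.015, -0.011, 0.082, -0.1015, 0, 0, 0])

```text
clock: 5.95
tcp_pos: [0.5414, -0.0977, 0.239]
orientation: [-2.099, -0.007, 2.336]
contact_force: [-6.9, 3.3, 5.9]
grip_width: 0.0226
```

```bash
python3 -c "
from h import *
o=r.get_obs();print(o['clock'],o['moment'].round(2),o['grip_width'])
arc(np.array([.4925,-.059]),.065,20)"
```

```text
5.95 [ 0.6   1.8  -0.05] 0.022624004739089782
radius 0.064 ang -37.3 z 0.2579 F [-6.9  3.3  5.9]
shift [0. 0. 0.] turn [0.03 0.02 0.04]
[-0.0011, -0.0194, -0.0111]
[-0.0013, -0.0418, -0.014]
[-0.0007, -0.0639, -0.0091]
[0.0007, -0.0829, 0.003]
[0.0026, -0.0966, 0.0208]
[0.005, -0.1033, 0.0422]
[0.0074, -0.1023, 0.0647]
[0.0095, -0.0936, 0.0854]
[0.0112, -0.0783, 0.1019]
[0.0123, -0.0582, 0.1122]
[0.0125, -0.0359, 0.1151]
[0.0119, -0.0138, 0.1102]
```

Request:
carry_out(targets=[0.015, -0.001, -0.0195, -0.011, 0, 0, 0, 0.015, -0.0013, -0.042, -0.014, 0, 0, 0, 0.015, -0.0007, -0.064, -0.009, 0, 0, 0, 0.015, 0.0007, -0.083, 0.003, 0, 0, 0, 0.015, 0.0026, -0.0965, 0.021, 0, 0, 0, 0.015, 0.005, -0.1035, 0.042, 0, 0, 0, 0.015, 0.0074, -0.1025, 0.0645, 0, 0, 0, 0.015, 0.0095, -0.0935, 0.0855, 0, 0, 0, 0.015, 0.011, -0.0785, 0.102, 0, 0, 0, 0.015, 0.0123, -0.058, 0.112, 0, 0, 0, 0.015, 0.0125, -0.036, 0.115, 0, 0, 0, 0.015, 0.012, -0.014, 0.11, 0, 0, 0])

```text
clock: 7.45
tcp_pos: [0.4282, -0.0836, 0.2389]
orientation: [2.093, 0.008, -2.342]
contact_force: [-7.2, 0.1, 9.1]
grip_width: 0.0225
```

```bash
python3 -c "
from h import *
o=r.get_obs();print(o['clock'],o['moment'].round(2),o['grip_width'])
arc(np.array([.4925,-.059]),.065,20)
cv2.imwrite('pics/s2.png',cv2.resize(r.grab_frame('scene')[80:300,180:340],None,fx=2.7,fy=2.7))"
```

```text
7.45 [0.02 1.49 0.06] 0.02246546810429486
radius 0.0669 ang -158.4 z 0.2578 F [-7.2  0.1  9.1]
shift [0. 0. 0.] turn [0.05 0.09 0.04]
[-0.0016, 0.0186, -0.0134]
[-0.0036, 0.0327, -0.0309]
[-0.006, 0.0399, -0.0522]
[-0.0086, 0.0393, -0.0746]
[-0.0109, 0.0311, -0.0955]
[-0.0127, 0.0162, -0.1123]
[-0.0139, -0.0037, -0.1231]
[-0.0142, -0.026, -0.1265]
[-0.0136, -0.0481, -0.122]
[-0.0122, -0.0674, -0.1104]
[-0.0102, -0.0815, -0.0928]
[-0.0078, -0.0887, -0.0716]
```

View pics/s2.png

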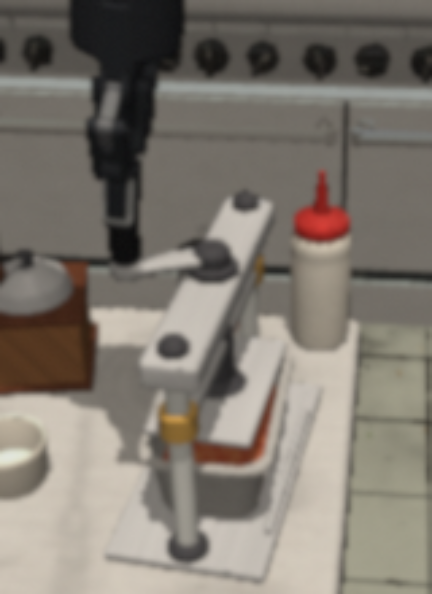

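The view shows the hand holding the grip at (123,245) and the plate already a bit above the rim. I'll keep winding.

Request:
carry_out(targets=[0.015, -0.0016, 0.0185, -0.0135, 0, 0, 0, 0.015, -0.0036, 0.0325, -0.031, 0, 0, 0, 0.015, -0.006, 0.04, -0.052, 0, 0, 0, 0.015, -0.0086, 0.0395, -0.0745, 0, 0, 0, 0.015, -0.011, 0.031, -0.0955, 0, 0, 0, 0.015, -0.0127, 0.016, -0.1125, 0, 0, 0, 0.015, -0.014, -0.0035, -0.123, 0, 0, 0, 0.015, -0.0142, -0.026, -0.1265, 0, 0, 0, 0.015, -0.0136, -0.048, -0.122, 0, 0, 0, 0.015, -0.0122, -0.0675, -0.1105, 0, 0, 0, 0.015, -0.01, -0.0815, -0.093, 0, 0, 0, 0.015, -0.0078, -0.0885, -0.0715, 0, 0, 0])

```text
clock: 9.0
tcp_pos: [0.5036, 0.0038, 0.2392]
orientation: [-2.101, -0.006, 2.335]
contact_force: [2.9, 0.1, -1.2]
grip_width: 0.0223
```

```bash
python3 -c "
from h import *
o=r.get_obs();print(o['clock'],o['moment'].round(2),o['grip_width'])
arc(np.array([.4925,-.059]),.065,20)"
```

```text
9.0 [-0.06 -0.67  0.05] 0.022342130219212872
radius 0.064 ang 78.2 z 0.2581 F [ 2.9  0.1 -1.2]
shift [0. 0. 0.] turn [0.03 0.01 0.04]
[0.0024, -0.0017, 0.0222]
[0.0046, 0.0053, 0.0436]
[0.0064, 0.0193, 0.0612]
[0.0076, 0.0384, 0.0731]
[0.008, 0.0605, 0.0777]
[0.0076, 0.0829, 0.0746]
[0.0064, 0.1028, 0.064]
[0.0046, 0.1179, 0.0473]
[0.0023, 0.1263, 0.0265]
[-0.0, 0.127, 0.004]
[-0.0023, 0.12, -0.0173]
[-0.0041, 0.1061, -0.035]
```

Request:
carry_out(targets=[0.015, 0.0024, -0.0015, 0.022, 0, 0, 0, 0.015, 0.0046, 0.0055, 0.0435, 0, 0, 0, 0.015, 0.0064, 0.0195, 0.061, 0, 0, 0, 0.015, 0.0076, 0.0385, 0.073, 0, 0, 0, 0.015, 0.008, 0.0605, 0.0775, 0, 0, 0, 0.015, 0.0076, 0.083, 0.0745, 0, 0, 0, 0.015, 0.0064, 0.103, 0.064, 0, 0, 0, 0.015, 0.0046, 0.118, 0.0475, 0, 0, 0, 0.015, 0.0023, 0.1265, 0.0265, 0, 0, 0, 0.015, 0, 0.127, 0.004, 0, 0, 0, 0.015, -0.0023, 0.12, -0.017, 0, 0, 0, 0.015, -0.004, 0.106, -0.035, 0, 0, 0])

```text
clock: 10.5
tcp_pos: [0.5395, -0.1005, 0.2389]
orientation: [-2.098, -0.008, 2.336]
contact_force: [-9.8, 5.3, 8.0]
grip_width: 0.0225
```

```bash
python3 -c "
from h import *
o=r.get_obs();print(o['clock'],o['grip_width'])
arc(np.array([.4925,-.059]),.065,20,1)
goal(o['tcp_pos']+[0,0,.15],o)"
```

```text
10.5 0.022512255475873523
radius 0.0643 ang -40.3 z 0.2578 F [-9.8  5.3  8. ]
shift [0. 0. 0.] turn [0.03 0.03 0.05]
[-0.0012, -0.019, -0.0119]
shift [-0.1491 -0.0007  0.016 ] turn [0.03 0.03 0.05]
```

Request:
carry_out(targets=[0.0854, 0, 0, 0, 0, 0, 0, 0.0854, 0, 0, 0, 0, 0, 0, 0.0854, 0, 0, 0, 0, 0, 0, 0.0854, 0, 0, 0, 0, 0, 0, 0.0854, 0, 0, 0, 0, 0, 0, 0.0854, 0, 0, 0, 0, 0, 0, 0.0854, -0.03, 0, 0.003, 0, 0, 0, 0.0854, -0.07, 0, 0.0075, 0, 0, 0, 0.0854, -0.11, 0, 0.012, 0, 0, 0, 0.0854, -0.15, 0, 0.016, 0, 0, 0, 0.0854, -0.15, 0, 0.016, 0, 0, 0, 0.0854, -0.15, 0, 0.016, 0, 0, 0])

```text
clock: 12.0
tcp_pos: [0.5393, -0.1013, 0.3891]
orientation: [-2.098, -0.008, 2.337]
contact_force: [-0.2, -0.4, 0.5]
grip_width: 0.0855
```

```bash
python3 -c "
from h import *
o=r.get_obs();print(o['clock'],o['grip_width'],o['tcp_pos'],o['contact_force'])
cv2.imwrite('pics/s3.png',cv2.resize(r.grab_frame('scene')[110:300,200:340],None,fx=3.1,fy=3.1,interpolation=cv2.INTER_CUBIC))"
```

```text
12.0 0.0854635624837917 [ 0.53927808 -0.10125412  0.38914182] [-0.1706391  -0.3642302   0.48127395]
```

View pics/s3.png

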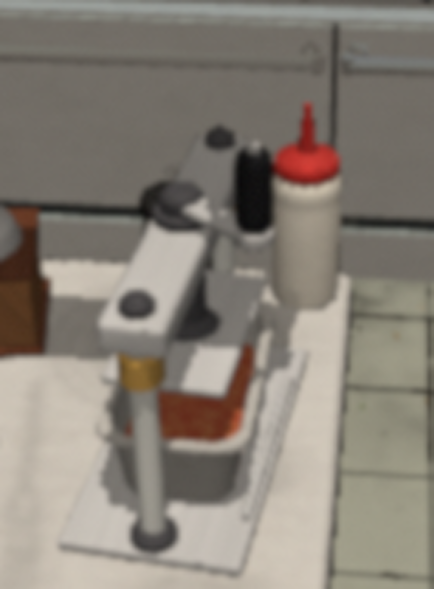

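The crank is free (grip at (255,187) in the crop, unheld). The plate hangs high over the loaf, with its near right lower corner at about (227,396). I'll check its height.

```bash
python3 - <<'E'
from h import *
S=r.camera_info("scene");a=np.radians(-6.4);ex=np.array([np.cos(a),np.sin(a)]);ey=np.array([-ex[1],ex[0]])
p=np.array([.4925,-.059])+.043*ex-.07*ey
for px in[(227,396),(250,347)]:
    o,d=ray(S,(200+px[0]/3.1,110+px[1]/3.1))
    q=p if px[0]==227 else np.array([.4925,-.059])+.043*ex  # 2nd: right edge, mid: only indicative
    k=np.dot(q-o[:2],d[:2])/np.dot(d[:2],d[:2]);print((o+k*d).round(4),q.round(4))
E
```

```text
[ 0.5275 -0.1333  0.1108] [ 0.5274 -0.1334]
[ 0.5353 -0.0638  0.0999] [ 0.5352 -0.0638]
```

```bash
python3 -c "
from bench import r
print(r.hand_in())"
```

```text
the job is handed in; nothing more can be done
None
```

I wound the press crank about 958° (2.66 turns) anticlockwise by its upright grip, let go, lifted the hand straight up 150 mm and handed the job in at about 12 s.

- **Plate height:** going by the turns wound from a start of about 1.5 rad, the underside should be about 107 mm above the table. That is some 31 mm above the pan's rim. The last picture puts the plate's near corner at about 111 mm. I couldn't tell whether that pixel was its top or bottom edge, but both edges fit the 107 mm estimate. A rougher second reading, at a guessed point on the plate's right edge, gave 100 mm, which would be only 25 mm clear; I gave it little weight.
- **Forces and release:** readings between moves showed no more than about 14 N on the tool. At the end the gripper was fully open at 85 mm and the force was about 0.6 N. The picture showed the crank standing free.
- **Crank axis:** the camera views disagreed on its position by several millimetres. I settled on a middle value, and the hand's measured radius then stayed within 2 mm of the stated 65 mm.

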